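# Put up the second shelf bracket and lay the shelf

## Task

Hook the loose blue bracket into the bare slotted upright, in the slots that put it level with the bracket already fitted next to it, and press it down until its tabs are fully engaged. Then lay the white shelf board flat across both bracket arms, centred and square between the uprights and the raised lips at the arm ends, and let go. Set things down rather than drop them, and leave the router, glue bottle and screwdriver where they are.

Things in the scene. Friction and masses are not known exactly. Their poses are not given: they have to be found in the camera images.
- rack: Fixed plywood foot 160 x 250 x 18 mm with wooden cross rails (top 216 mm high, behind the uprights), carrying two grey metal uprights. Origin at bench level, midway between them, in the plane of their slotted faces. x points out of the faces, level, the way the arms stick out (roughly away from the robot); y along the row, z up. Uprights at y = +65 and -65 mm; either may be the bare one.
- upright_bare: Bare upright: fixed bare-metal grey channel 44 mm wide, 222 mm tall; axes as the rack's. Origin at bench level on the centre line of its slotted face (face at x = 0, 5 mm thick, hollow for 30 mm behind). Four slots on the centre line, 14 mm wide, 30 mm tall, lower edges 45, 90, 135 and 180 mm above the bench.
- seat (a point): Point on the bare upright's face, centre line, 165 mm above the bench: where the bracket's origin belongs once engaged, its tabs then in the slots with lower edges at 90 and 135 mm. The bracket then has about 1.5 mm play and droops very slightly.
- upright_fitted: The other, identical upright with a fixed blue bracket of the same shape on it; same origin and axes. The top of its arm is 165 mm above the bench.
- bracket: Loose blue steel bracket, 0.3 kg. Origin on the centre line of its back plate's rear face, level with the arm's top; x along the arm to its tip, z up. Plate: x 0 to 5 mm, 32 mm wide, down to z = -118 mm. Arm: 14 mm wide, 30 mm deep (z 0 to -30), out to x = 135 mm, with a lip 9 mm high on top at x 127 to 135 mm.
- bracket_grip (a point): Point on the bracket's arm, at its top, 65 mm out from the plate's rear face: pinch the 14 mm wide arm here across its sides from above, up to 22 mm deep. The centre of mass lies about 50 mm out from the rear face.
- bracket_tabs (a point): Midpoint between the bracket's two hook tabs on the plate's rear face (z = -46.5 mm). Tabs are 8 mm wide and stand 12.6 mm out along the bracket's -x: necks 6.6 mm long, 12 mm tall, undersides at z = -30 and -75 mm, then 6 mm thick lips reaching 10 mm below the necks (22 mm tall). Press in along -x with the bracket 10 to 18 mm above its final height, then press down.
- rest: Fixed wooden block 80 x 70 mm, 100 mm tall, with a groove 18 mm wide and 5 mm deep along its x in the top. The bracket's arm lies in it, bracket x along block x (within 0.02 rad), bracket origin about 52 mm towards -x from the block's centre and 125 mm above the bench. Origin at the centre of its underside.
- board: Loose white shelf board, 60 mm (x) x 200 mm (y) x 18 mm thick, 0.14 kg, flat on the bench. Origin at the centre of its underside. Laid on the arms, its underside is 165 mm above the bench, its y along the rack's y, its centre midway between the uprights and best 75 mm out from their faces.
- router: Bystander: teal trim router, base 90 x 90 mm, 176 mm tall, standing; origin at the centre of its underside.
- glue: Bystander: yellow glue bottle with red cap, 60 mm across, 160 mm tall, standing; origin at the centre of its underside.
- driver: Bystander: screwdriver about 200 mm long lying on the bench, its length along its x.

How it is judged:
On the way:
1. the loose bracket is hooked into the bare upright, level with the other and pressed down until engaged, before the board is laid on it (x of bracket in the frame of upright_bare between -0.004 and 0.005 m and y of bracket in the frame of upright_bare between -0.006 and 0.006 m and z of bracket in the frame of upright_bare between 0.16 and 0.169 m and angle between bracket's own z axis and vertical below 0.07 rad and angle between the x axis of bracket and the x axis of upright_bare, either way round below 0.1 rad and contact force between board and bracket below 0.05 N), for 0.2 s.
At the end, for the whole second after the job is handed in: Bracket engaged and level (5 mm out, 6 mm sideways, origin 160 to 169 mm high, 0.07 rad tilt, 0.1 rad square). Board rests on both arms: 0.05 rad flat, 0.12 rad square, centre within 25 mm of the middle and 28 to 99 mm out from the faces, underside 158 to 170 mm high. All at rest, released (x of bracket in the frame of upright_bare between -0.004 and 0.005 m and y of bracket in the frame of upright_bare between -0.006 and 0.006 m and z of bracket in the frame of upright_bare between 0.16 and 0.169 m and angle between bracket's own z axis and vertical below 0.07 rad and angle between the x axis of bracket and the x axis of upright_bare, either way round below 0.1 rad and x of board in the frame of rack between 0.028 and 0.099 m and y of board in the frame of rack between -0.025 and 0.025 m and z of board in the frame of rack between 0.158 and 0.17 m and angle between board's own z axis and vertical below 0.05 rad and angle between the y axis of board and the y axis of rack, either way round below 0.12 rad and contact force between board and bracket above 0.05 N and contact force between board and upright_fitted above 0.05 N and linear speed of each of board, bracket below 0.02 m/s); the robot touches nothing.
It fails at once if a bystander (router, glue bottle or screwdriver) is moved more than 20 mm (distance of any of router, glue, driver from where it was at the start of the episode above 0.02 m).
It fails at once if the bracket or the board is dropped (falls freely faster than 0.7 m/s) ((linear speed of bracket above 0.7 m/s and contact force between the fingers and bracket below 0.1 N) or (linear speed of board above 0.7 m/s and contact force between the fingers and board below 0.1 N)).
It also fails if it takes over 72 s, if anything falls off the work surface, if the arm or the gripper's body presses on something with over 40 N, if the wrist force passes 120 N, or if a joint passes its speed limit or range.

## Robot

A 6-joint arm with a two-finger parallel gripper is mounted at the origin on the work surface. World frame = base frame: x ahead of the robot, y to its left, z up, the work surface at z = 0. Lengths are in m, angles in rad, forces in N, time in s.
With the tool pointing down it reaches from about 0.35 to 0.775 m from the base axis. Payload 5.5 kg.
Tool frame: the origin (TCP) lies between the finger pads; the fingertips stand 17 mm ahead of it and the grasp point (between the pads) lies 2 mm behind it (env.finger_overhang is the distance from the TCP to the fingertips, in m); z points along the fingers, y is the line along which they close (so a half turn about z gives the same grasp; the last joint's range is limited). The gripper opens to 85 mm and grips with 20 to 120 N. Pads are 22 mm wide; open, the fingers measure 114 mm over their backs; the gripper's body (76 mm by 85 mm) begins 54 mm behind the grasp point. The pads swing forward as they close: fully open they stand 13 mm farther back than shut.
Start: joints at [1.152, 0.313, 0.046, 1.304, 0, 1.431], TCP at [0.158, 0.553, 0.248] pointing down, gripper open.
Joint ranges: [-2.76, 2.76], [-0.86, 1.69], [-1.03, 1.26], [-2.2, 2.34], [-1.47, 1.5], [-3.14, 3.14]. Speed limits (rad/s): [2.57, 2.57, 3.14, 3.14, 3.14, 3.14].

## Interface

Orientations are given as a unit quaternion [w, x, y, z].
In Python, from workcell import env gives the robot as it stands. The module is installed in compiled form; this text tells all that it offers.
- The arm moves only by the shell command python3 -m pendant 'ROWS' [FORCE]. ROWS is JSON, a list of rows, each a list of 5 numbers: the gripper's target within -1 to 1 (fully open at 1, half-way at 0, shut at -1), then the shift along the tool's x, y, z in m, then the turn about the tool's z in rad. A call has 1 to 8 rows; each row shifts and turns the commanded pose from where the row before left it, along the tool's axes as they then stand; what a row does not reach is not made up. A row lasts 1/8 s, in which the tool goes at most 62.5 mm and 10.7 degrees, less where a joint would pass 70% of its speed; a pose out of reach is approached as far as the arm can. A call with a gripper value outside its range is refused whole. The fingers move at their own pace and stop on an object; FORCE is the grip in N (left out, the last holds). Time passes only in rows, so rows that do not move let the fingers close. It gives the time, the measured TCP pose, the force, the opening and the grip force at its end, in the units of the state.
- env.get_state(): the state, without advancing time (a new reading comes with each control period).
- env.read_camera(name): name is "scene" or "top" or "wrist"; returns the picture (400x640x3 uint8, red, green, blue); there is no depth.
- env.calibration(name): a dict with "K" (3x3 intrinsics, pixels), "T" (4x4, takes a point from camera to world coordinates); the wrist camera has in their place "tool_from_camera" (4x4, takes a point from camera to tool coordinates, whose origin is the TCP and whose axes are the flange's). Camera axes: x right, y down, z forward; pixel columns grow to the right and rows downward; lengths in m; the calibration is good to about 2 mm. A picture is of the moment at which its call begins: read the wrist's pose just before it. calibration takes no time and is no camera call.
- env.hand_in(): hands the job in; it is judged then, once.
Trained networks look in the newest picture that a camera, given by its name, has taken for a name from the list of things; names that differ only in an ending like _2 or _b are one class to them, and where a whole thing is asked for, a point or a joint stands for the part that bears it (a point fixed in the world has none). Each returns a list of dicts, best first, with "score" (0 to 1); they miss things now and then, are a little off and sometimes report something else, mostly with a low value. They report only what shows in the picture. A call takes as long as a camera call.
- env.recognise(camera, label): "centre" ([column, row] in pixels, amid what is visible of it).
The state is a dict: "clock": time; "joint_pos": joint angles; "qvel": joint speeds; "tau": joint torques, N m; "tcp_pos": TCP position; "orientation": TCP orientation; "wrist_force": force on the tool from outside, world axes, zero at the start; "ft_torque": the same for the moment, N m; "finger_gap": finger opening in m; "grip_force": force on a finger pad.
Only numpy, scipy, OpenCV 4.12 (cv2) and the standard library are available. Lean on these libraries where they do the work, as an engineer would, in place of code of your own. Each camera call takes 0.05 s, during which the arm holds its last target. There are 200 camera calls.

## Working session

There is one attempt and no reset: what is moved stays moved. The work goes in short steps, Python scripts to look and compute and a shell command to move; the robot and the scene stay as the last step left them, time stands still between calls to the robot, and variables do not carry over. Pictures are saved under pics/ and viewed, at most 10 in all, crops included, and the job is handed in when it is done.

```bash
mkdir -p pics; cat > h.py <<'E'
import numpy as np, cv2
from workcell import env
from scipy.spatial.transform import Rotation as R
def cam(name):
    c=env.calibration(name); K=np.array(c["K"])
    if "T" in c: return K,np.array(c["T"])
    s=env.get_state(); q=s["orientation"]; T=np.eye(4)
    T[:3,:3]=R.from_quat([q[1],q[2],q[3],q[0]]).as_matrix(); T[:3,3]=s["tcp_pos"]
    return K,T@np.array(c["tool_from_camera"])
def back(K,T,px,z):
    d=T[:3,:3]@np.linalg.inv(K)@np.array([px[0],px[1],1.]); o=T[:3,3]
    return o+d*(z-o[2])/d[2]
def proj(K,T,p):
    c=np.linalg.inv(T)@np.append(p,1); u=K@c[:3]; return u[:2]/u[2]
def save(name,f):
    im=env.read_camera(name); cv2.imwrite("pics/"+f,im[:,:,::-1]); return im
E
python3 - <<'E'
from h import *
hs={'bracket':.11,'rest':.1,'board':.018,'upright_bare':.11,'upright_fitted':.11,'rack':.1,'router':.09,'glue':.08,'driver':.015,'bracket_grip':.125}
for n in ("scene","top"):
    K,T=cam(n); im=save(n,n+"0.png"); print(n,T[:3,3].round(3),T[:3,2].round(2))
    for l,z in hs.items():
        r=env.recognise(n,l)
        print(l,[(np.round(x["centre"]).tolist(),round(x["score"],2),back(K,T,x["centre"],z).round(3)[:2].tolist()) for x in r[:2]])
a=cv2.imread("pics/top0.png");b=cv2.imread("pics/scene0.png")
E
```

```text
scene [1.24  0.341 0.932] [-0.6  -0.3  -0.74]
bracket [([237.0, 171.0], 0.83, [0.592, -0.255])]
rest [([246.0, 182.0], 0.96, [0.611, -0.21])]
board [([403.0, 242.0], 0.9, [0.553, 0.282])]
upright_bare [([315.0, 153.0], 0.98, [0.41, -0.074])]
upright_fitted [([343.0, 178.0], 0.94, [0.477, 0.054])]
rack [([333.0, 193.0], 0.64, [0.536, 0.047])]
router [([484.0, 203.0], 0.6, [0.371, 0.458])]
glue [([221.0, 127.0], 0.73, [0.399, -0.46])]
driver [([292.0, 297.0], 0.98, [0.849, 0.073])]
bracket_grip [([239.0, 169.0], 0.81, [0.593, -0.244])]
top [ 0.371 -0.013  1.737] [ 0.12  0.01 -0.99]
bracket [([391.0, 196.0], 0.61, [0.556, -0.253])]
rest [([387.0, 194.0], 0.86, [0.566, -0.24])]
board [([249.0, 204.0], 0.94, [0.538, 0.252])]
upright_bare []
upright_fitted [([305.0, 214.0], 0.54, [0.498, 0.044])]
rack [([322.0, 227.0], 0.65, [0.45, -0.015])]
router [([192.0, 254.0], 0.97, [0.359, 0.434]), ([303.0, 121.0], 0.46, [0.83, 0.053])]
glue []
driver [([302.0, 121.0], 0.76, [0.852, 0.057])]
bracket_grip [([393.0, 205.0], 0.49, [0.526, -0.257])]
```

View pics/top0.png

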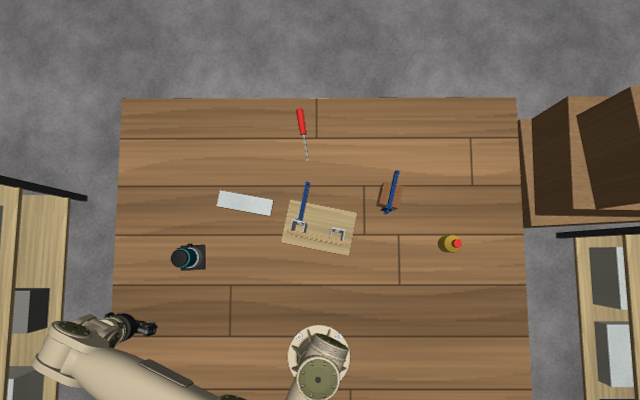

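View pics/scene0.png

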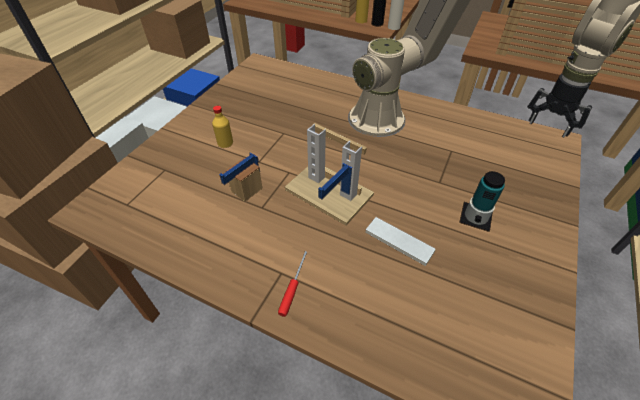

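The top view shows the rack at px (320,228) with its fitted bracket on the left upright (+y). The bare upright is at (338,235), and the loose bracket lies on its block at (391,193), tip up. The board is at (245,203), the router at (190,257), the glue at (452,243) and the driver at (303,130).

```bash
python3 - <<'E'
from h import *
np.set_printoptions(precision=3,suppress=True)
c=env.calibration("wrist"); print(c["K"],c["tool_from_camera"])
K,T=cam("top")
s=env.get_state();q=s["orientation"];print(R.from_quat([q[1],q[2],q[3],q[0]]).as_matrix(),s["joint_pos"],s["finger_gap"])
im=cv2.imread("pics/top0.png"); hsv=cv2.cvtColor(im,cv2.COLOR_BGR2HSV)
m=cv2.inRange(hsv,(105,120,40),(125,255,255))
n,l,st,ce=cv2.connectedComponentsWithStats(m)
for i in range(1,n):
    if st[i,4]>40:
        ys,xs=np.where(l==i); (cx,cy),(w,h),a=cv2.minAreaRect(np.c_[xs,ys].astype(np.float32))
        for z in (.125,.165):
            b=cv2.boxPoints(((cx,cy),(w,h),a)); print(st[i],z,np.array([back(K,T,p,z)[:2] for p in b]))
E
```

```text
[[333.237   0.    318.02 ]
 [  0.    333.237 201.605]
 [  0.      0.      1.   ]] [[ 0.    -0.95  -0.313  0.081]
 [ 1.     0.     0.001 -0.   ]
 [-0.001 -0.313  0.95  -0.127]
 [ 0.     0.     0.     1.   ]]
[[-0.961  0.275  0.   ]
 [ 0.275  0.961  0.   ]
 [ 0.     0.    -1.   ]] [1.152 0.313 0.046 1.304 0.    1.431] 0.0854468055418369
[384 171  15  43 177] 0.125 [[ 0.498 -0.224]
 [ 0.647 -0.247]
 [ 0.643 -0.278]
 [ 0.494 -0.255]]
[384 171  15  43 177] 0.165 [[ 0.495 -0.219]
 [ 0.64  -0.241]
 [ 0.636 -0.272]
 [ 0.491 -0.249]]
[299 182  10  38 135] 0.125 [[0.478 0.067]
 [0.607 0.041]
 [0.604 0.029]
 [0.476 0.056]]
[299 182  10  38 135] 0.165 [[0.476 0.065]
 [0.601 0.039]
 [0.598 0.028]
 [0.473 0.054]]
```

```bash
python3 -m pendant '[[1,-0.03,-0.03,-0.04,0],[1,-0.035,-0.035,-0.04,0],[1,-0.035,-0.035,-0.04,0],[1,-0.035,-0.035,0,0],[1,-0.035,-0.035,0,0],[1,-0.035,-0.035,0,0],[1,-0.035,-0.035,0,0],[1,-0.035,-0.035,0,0]]' 40
python3 -m pendant '[[1,-0.035,-0.035,0,0],[1,-0.035,-0.035,0,0],[1,-0.035,-0.035,0,0],[1,-0.035,-0.035,0,0],[1,-0.035,-0.035,0,0],[1,-0.035,-0.04,0,0],[1,-0.02,-0.04,0,0],[1,0,0,0,0]]'
cat > det.py <<'E'
from h import *
import sys
np.set_printoptions(precision=4,suppress=True)
def blobs(im,lo,hi,mn=200):
    m=cv2.inRange(cv2.cvtColor(im,cv2.COLOR_RGB2HSV),lo,hi)
    n,l,st,ce=cv2.connectedComponentsWithStats(m)
    return [(np.c_[np.where(l==i)[::-1]].astype(np.float32)) for i in range(1,n) if st[i,4]>mn]
E
python3 - <<'E'
from det import *
K,T=cam("wrist"); im=save("wrist","w1.png"); s=env.get_state(); print(s["tcp_pos"],s["joint_pos"],s["wrist_force"])
np.savez("w1.npz",K=K,T=T)
for l,z in {'bracket':.11,'rest':.1,'board':.018,'upright_bare':.222,'upright_fitted':.165,'rack':.1,'bracket_grip':.125}.items():
    print(l,[(np.round(x["centre"]).tolist(),round(x["score"],2),back(K,T,x["centre"],z).round(3)[:2].tolist()) for x in env.recognise("wrist",l)[:2]])
for b in blobs(im,(105,100,30),(125,255,255)): print(len(b),cv2.boxPoints(cv2.minAreaRect(b)).round(0).tolist())
E
```

```text
clock: 2.1
tcp_pos: [0.3466, 0.2129, 0.3671]
orientation: [0.0, 0.139, 0.99, 0.0]
wrist_force: [0.3, 0.2, -0.6]
finger_gap: 0.0852
grip_force: 0.0
clock: 3.1
tcp_pos: [0.4975, -0.0969, 0.366]
orientation: [-0.0, 0.141, 0.99, -0.0]
wrist_force: [-0.5, 0.6, -0.1]
finger_gap: 0.0857
grip_force: 0.0
[ 0.497  -0.0953  0.3663] [-0.3484  0.1735  0.1504  1.5488  0.0003 -0.0667] [-0.1622  0.4001  0.143 ]
bracket [([236.0, 236.0], 0.52, [0.556, -0.22])]
rest [([234.0, 235.0], 0.92, [0.557, -0.227])]
board [([575.0, 113.0], 0.74, [0.545, 0.258])]
upright_bare [([347.0, 100.0], 0.93, [0.432, -0.054])]
upright_fitted [([464.0, 94.0], 0.77, [0.46, 0.057])]
rack [([379.0, 95.0], 0.74, [0.441, -0.01])]
bracket_grip [([218.0, 227.0], 0.83, [0.533, -0.232])]
1593 [[455.0, 106.0], [477.0, 106.0], [477.0, 227.0], [455.0, 227.0]]
679 [[192.0, 213.0], [218.0, 212.0], [220.0, 264.0], [194.0, 265.0]]
```

View pics/w1.png

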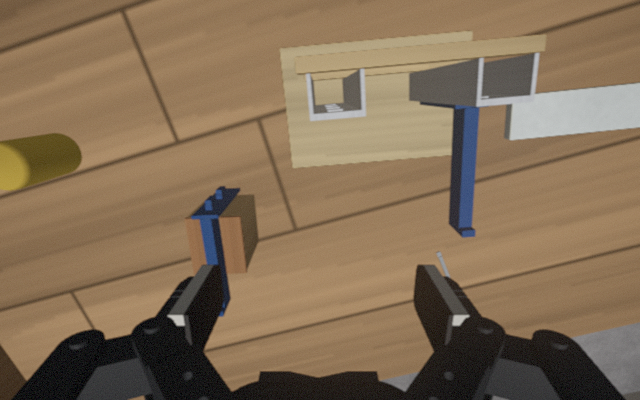

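```bash
python3 - <<'E'
import cv2,numpy as np
im=cv2.imread("pics/w1.png")
a=cv2.resize(im[55:240,295:550],None,fx=2.2,fy=2.2,interpolation=cv2.INTER_CUBIC)
b=cv2.resize(im[178:328,178:262],(0,0),fx=2.7,fy=2.7,interpolation=cv2.INTER_CUBIC)
o=np.zeros((410,800,3),np.uint8);o[:a.shape[0],:a.shape[1]]=a;o[:b.shape[0],565:565+b.shape[1]]=b
cv2.imwrite("pics/c1.png",o)
E
```

```text
(no output)
```

View pics/c1.png

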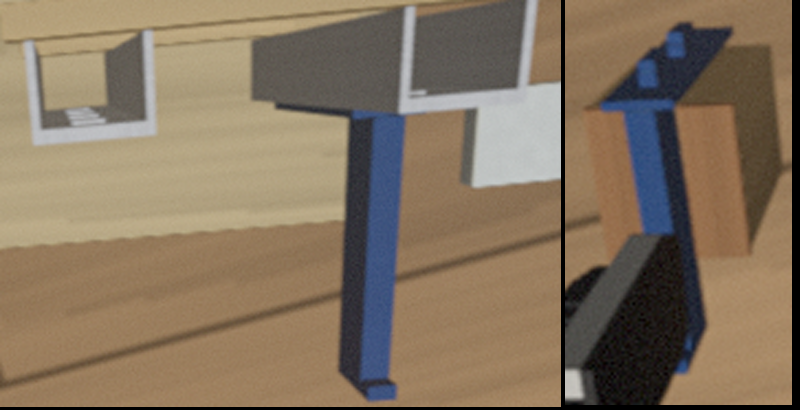

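The crop shows the front top edges of both upright faces: bare at full-image px (311,120.5)-(366,116.4), fitted at (477.7,106.4)-(535,100.9). The loose bracket's tabs face the robot and it sits on its block.

```bash
python3 - <<'E'
from det import *
d=np.load("w1.npz");K,T=d["K"],d["T"]
P=np.array([back(K,T,p,.222)[:2] for p in [(310.9,120.5),(365.9,116.4),(477.7,106.4),(535,100.9)]])
print(P, np.linalg.norm(np.diff(P,axis=0),axis=1))
v=P[2:].mean(0)-P[:2].mean(0); yaw=np.arctan2(-v[0],v[1]); print("bare",P[:2].mean(0),"rack",P.mean(0),"sep",np.linalg.norm(v),"yaw",yaw)
# fitted arm: top face at .165
q=[back(K,T,(295+x/2.2,55+y/2.2),.165)[:2] for x,y in [(388,117),(374,378)]];dd=q[1]-q[0];print(q,np.arctan2(dd[1],dd[0]))
# loose: top z .125
q=[back(K,T,(178+(x-565)/2.7,178+y/2.7),.125)[:2] for x,y in [(604,107),(674,107),(627,110),(659,110),(641,233),(673,233)]];print(np.array(q))
s=env.get_state();M=cam("wrist")
E
```

```text
[[ 0.4388 -0.0858]
 [ 0.4479 -0.0433]
 [ 0.4649  0.0424]
 [ 0.4732  0.0858]] [0.0435 0.0874 0.0442]
bare [ 0.4434 -0.0646] rack [ 0.4562 -0.0002] sep 0.1311966720580288 yaw -0.19723444820140987
[array([0.4743, 0.0611]), array([0.5938, 0.0374])] -0.19523208762280592
[[ 0.5136 -0.2559]
 [ 0.5221 -0.2265]
 [ 0.5177 -0.2468]
 [ 0.5216 -0.2333]
 [ 0.5756 -0.2638]
 [ 0.5797 -0.2497]]
```

```bash
python3 -m pendant '[[1,-0.03,-0.035,0,0],[1,-0.03,-0.035,0,0],[1,-0.03,-0.035,0,0],[1,-0.03,-0.029,0.04,0],[1,-0.006,0,0.05,0],[1,0,0,0.03,0],[1,0,0,0,0],[1,0,0,0,0]]'
python3 - <<'E'
from det import *
K,T=cam("wrist"); im=save("wrist","w2.png"); s=env.get_state(); print(s["tcp_pos"],s["joint_pos"])
np.savez("w2.npz",K=K,T=T)
print([x for x in env.recognise("wrist","bracket_grip")],[x for x in env.recognise("wrist","bracket_tabs")])
E
```

```text
clock: 4.5
tcp_pos: [0.5819, -0.2574, 0.2486]
orientation: [0.001, 0.139, 0.99, -0.0]
wrist_force: [-0.1, 0.5, 1.2]
finger_gap: 0.0853
grip_force: 0.0
[ 0.5822 -0.2577  0.2492] [-0.5427  0.434   0.2247  1.358   0.     -0.2646]
[{'centre': [318.8, 178.6], 'score': 0.76}] [{'centre': [319.6, 177.1], 'score': 0.97}]
```

View pics/w2.png

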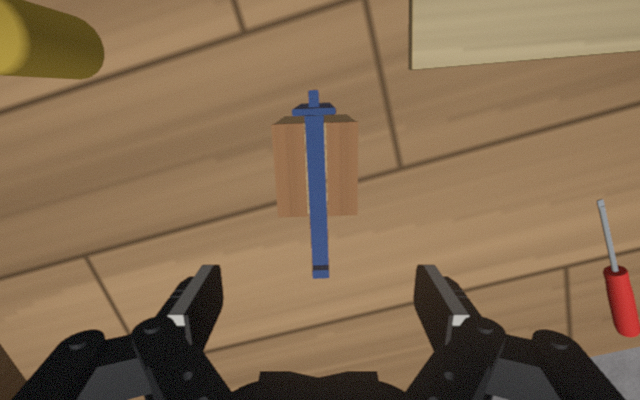

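Close view: the bracket arm runs from the plate at (314,108) to its tip at (320.5,270), squarely between the open fingers. The tab sticks out at (313,95).

```bash
python3 - <<'E'
from det import *
d=np.load("w2.npz");K,T=d["K"],d["T"]
im=cv2.cvtColor(cv2.imread("pics/w2.png"),cv2.COLOR_BGR2RGB)
b=max(blobs(im,(105,100,30),(125,255,255)),key=len)
pts=[]
for y in range(88,285,1):
    r=b[b[:,1]==y]
    if len(r):
        if y in(88,92,96,100,102,103,104,105,106,108,110,112,114,116,118) or y>260: print(y,r[:,0].min(),r[:,0].max(),im[y,int(r[:,0].mean())])
        if 125<y<255: pts.append([(r[:,0].min()+r[:,0].max())/2,y])
g=np.array([back(K,T,p,.125)[:2] for p in pts]); f=np.polyfit(g[:,0],g[:,1],1); print("yaw",np.arctan(f[0]))
x=lambda u:(u,np.polyval(f,u))
for p,z in [((314,103.5),.125),((314,115),.125),((320.5,264),.134),((320.5,278),.134)]: print(back(K,T,p,z))
print("y at x=.58",np.polyval(f,.58), env.get_state()["tcp_pos"])
E
```

```text
92 309.0 317.0 [ 60  82 127]
96 309.0 317.0 [ 65  86 129]
100 310.0 317.0 [ 67  83 129]
102 309.0 317.0 [ 64  85 128]
103 309.0 318.0 [ 61  83 127]
104 308.0 319.0 [ 63  84 128]
105 308.0 319.0 [ 60  84 128]
106 309.0 318.0 [ 67  84 126]
108 309.0 334.0 [ 54  75 109]
110 293.0 334.0 [ 63  84 127]
112 293.0 334.0 [ 59  81 125]
114 293.0 322.0 [ 58  77 118]
116 306.0 322.0 [ 59  78 115]
118 305.0 322.0 [ 61  80 128]
261 313.0 327.0 [ 66  82 125]
262 313.0 326.0 [ 68  87 130]
263 313.0 326.0 [ 67  86 129]
264 314.0 326.0 [ 69  86 126]
265 314.0 314.0 [53 60 90]
yaw -0.23628824886793723
[ 0.5112 -0.2404  0.125 ]
[ 0.5189 -0.2427  0.125 ]
[ 0.6326 -0.2699  0.134 ]
[ 0.6451 -0.2734  0.134 ]
y at x=.58 -0.2577452915737044 [ 0.5822 -0.2578  0.2492]
```

```bash
python3 -m pendant '[[1,0.005,0,0,-0.043],[1,0,0,0.04,0],[1,0,0,0.04,0],[1,0,0,0.03,0],[1,0,0,0.017,0],[1,0,0,0,0],[-1,0,0,0,0],[-1,0,0,0,0]]' 60
python3 -m pendant '[[-1,0,0,0,0],[-1,0,0,0,0],[-1,0,0,0,0],[-1,0,0,0,0]]' 60
```

```text
clock: 5.65
tcp_pos: [0.5774, -0.2568, 0.1215]
orientation: [0.001, 0.118, 0.993, -0.001]
wrist_force: [-0.8, 0.7, 0.7]
finger_gap: 0.0515
grip_force: 0.0
clock: 6.15
tcp_pos: [0.5768, -0.2566, 0.1205]
orientation: [0.001, 0.118, 0.993, -0.0]
wrist_force: [-0.8, -0.4, 4.5]
finger_gap: 0.0131
grip_force: 59.8
```

```bash
python3 -m pendant '[[-1,0,0,-0.02,0],[-1,0,0,-0.04,0],[-1,0,0,0,-0.04],[-1,0,0.02,0,0],[-1,0.014,0.035,0,0],[-1,0.02,0.035,0,0],[-1,0.02,0.035,0,0],[-1,0,0.037,0,0]]'
python3 -m pendant '[[-1,0,0,0,0],[-1,0,0,0,0],[-1,0,0,0,0]]'
python3 - <<'E'
from det import *
K,T=cam("wrist"); im=save("wrist","w3.png"); s=env.get_state(); print(s["tcp_pos"],s["orientation"],s["wrist_force"])
np.savez("w3.npz",K=K,T=T)
E
```

```text
clock: 7.15
tcp_pos: [0.5527, -0.0841, 0.1786]
orientation: [-0.002, 0.098, 0.995, 0.001]
wrist_force: [1.2, 0.1, -2.1]
finger_gap: 0.0127
grip_force: 58.8
clock: 7.52
tcp_pos: [0.5548, -0.0873, 0.1794]
orientation: [-0.0, 0.098, 0.995, 0.0]
wrist_force: [-0.1, 0.0, -2.7]
finger_gap: 0.0127
grip_force: 59.0
[ 0.5549 -0.0875  0.1795] [-0.0003  0.0984  0.9951  0.0001] [-0.4119  0.2063 -2.4509]
```

View pics/w3.png

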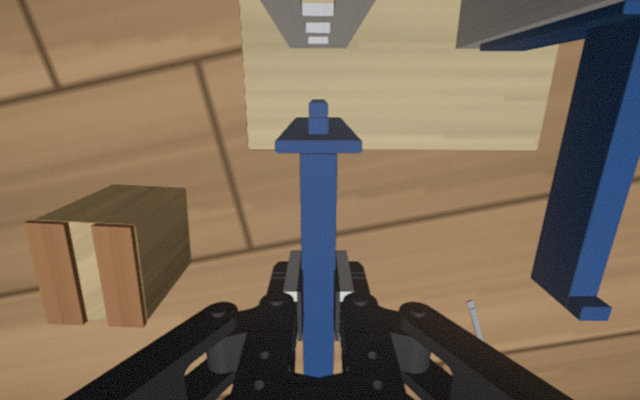

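The view shows the bare upright's slots (column 318) exactly in line with the bracket arm and tab (column 318), so the bracket is aligned sideways. I lower it by 5 mm and push in.

```bash
python3 -m pendant '[[-1,0,0,0.005,0],[-1,0.015,0,0,0],[-1,0.012,0,0,0],[-1,0.006,0,0,0],[-1,0.005,0,0,0],[-1,0.005,0,0,0],[-1,0.003,0,0,0],[-1,0,0,0,0]]'
```

```text
clock: 8.57
tcp_pos: [0.5099, -0.0778, 0.1749]
orientation: [0.0, 0.098, 0.995, 0.0]
wrist_force: [-0.3, 0.2, -2.6]
finger_gap: 0.0126
grip_force: 59.0
```

```bash
python3 -m pendant '[[-1,0.002,0,0,0],[-1,0.001,0,0,0],[-1,0.001,0,0,0],[-1,0,0,0,0]]'
```

```text
clock: 9.07
tcp_pos: [0.5065, -0.0773, 0.175]
orientation: [0.001, 0.098, 0.995, -0.0]
wrist_force: [0.9, -0.1, -2.4]
finger_gap: 0.0125
grip_force: 58.9
```

```bash
python3 -m pendant '[[-1,0.001,0,0,0],[-1,0,0,0,0]]'; python3 -m pendant '[[-1,0.001,0,0,0],[-1,0,0,0,0]]'
```

```text
clock: 9.32
tcp_pos: [0.5065, -0.0773, 0.1753]
orientation: [0.002, 0.098, 0.995, -0.0]
wrist_force: [4.9, -1.0, -4.1]
finger_gap: 0.0126
grip_force: 58.7
clock: 9.57
tcp_pos: [0.5064, -0.0773, 0.1754]
orientation: [0.003, 0.098, 0.995, -0.0]
wrist_force: [7.6, -0.5, -5.3]
finger_gap: 0.0131
grip_force: 58.6
```

The plate is touching the face. I ease off slightly and press down.

```bash
python3 -m pendant '[[-1,-0.002,0,0,0],[-1,0,0,0.004,0],[-1,0,0,0.004,0],[-1,0,0,0.002,0],[-1,0,0,0,0]]'; python3 -m pendant '[[-1,0,0,0.002,0],[-1,0,0,0.002,0],[-1,0,0,0,0]]'
```

```text
clock: 10.2
tcp_pos: [0.5065, -0.0772, 0.1648]
orientation: [0.0, 0.098, 0.995, -0.0]
wrist_force: [5.3, -1.5, -2.6]
finger_gap: 0.0125
grip_force: 59.1
clock: 10.58
tcp_pos: [0.5065, -0.0773, 0.1609]
orientation: [0.001, 0.098, 0.995, -0.0]
wrist_force: [5.8, -0.7, -1.1]
finger_gap: 0.0128
grip_force: 59.4
```

```bash
python3 -m pendant '[[-1,0,0,0.001,0],[-1,0,0,0.001,0],[-1,0,0,0,0]]'; python3 -m pendant '[[-1,0,0,0.001,0],[-1,0,0,0.001,0],[-1,0,0,0,0]]'
```

```text
clock: 10.95
tcp_pos: [0.5067, -0.0773, 0.1602]
orientation: [0.001, 0.098, 0.995, -0.0]
wrist_force: [3.2, -0.0, 7.2]
finger_gap: 0.0129
grip_force: 60.7
clock: 11.32
tcp_pos: [0.5073, -0.0775, 0.1597]
orientation: [0.002, 0.098, 0.995, -0.0]
wrist_force: [2.6, 0.2, 16.7]
finger_gap: 0.0129
grip_force: 61.9
```

Firm stop at the expected height. Release and rise.

```bash
python3 -m pendant '[[-1,0,0,-0.004,0],[0,0,0,0,0],[0,0,0,0,0],[0,0,0,0,0],[1,0,0,-0.03,0],[1,-0.02,0,-0.04,0],[1,-0.03,0.02,-0.04,0],[1,0,0,0,0]]'
python3 - <<'E'
from det import *
K,T=cam("wrist"); im=save("wrist","w4.png"); s=env.get_state(); print(s["tcp_pos"],s["orientation"],s["wrist_force"])
np.savez("w4.npz",K=K,T=T)
E
```

```text
clock: 12.32
tcp_pos: [0.5621, -0.0672, 0.2738]
orientation: [0.003, 0.097, 0.995, -0.0]
wrist_force: [-0.6, -0.1, -0.3]
finger_gap: 0.0854
grip_force: 0.0
[ 0.56   -0.0671  0.2716] [ 0.0009  0.0972  0.9953 -0.0002] [-0.1784  0.1106 -0.1289]
```

View pics/w4.png

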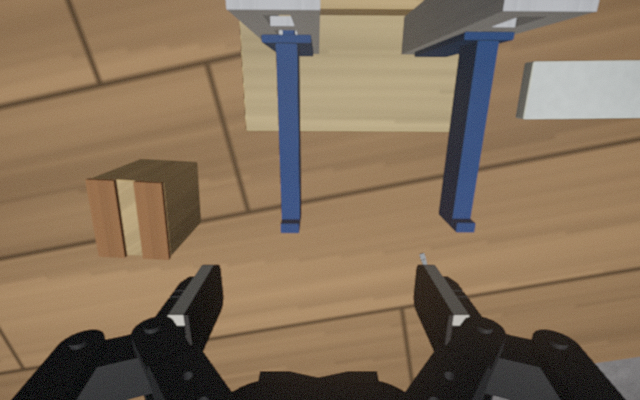

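Both brackets stand level: their lips lie side by side at about (290,225) and (464,225). The board's near end is at (525,90). Next I move over the board and turn by -90°.

```bash
python3 -m pendant '[[1,0.01,0.04,0,0],[1,0.012,0.045,0,0],[1,0.012,0.045,0,0],[1,0.012,0.045,0,0],[1,0.012,0.045,0,0],[1,0.01,0.045,0,0],[1,0.01,0.049,0,0],[1,0,0,0,-0.17]]'
python3 -m pendant '[[1,0,0,0,-0.175],[1,0,0,0,-0.175],[1,0,0,0,-0.175],[1,0,0,0,-0.175],[1,0,0,0,-0.175],[1,0,0,0,-0.175],[1,0,0,0,-0.175],[1,0,0,0,-0.175]]'
python3 -m pendant '[[1,0,0,0,0],[1,0,0,0,0]]'
python3 - <<'E'
from det import *
K,T=cam("wrist"); im=save("wrist","w5.png"); s=env.get_state(); print(s["tcp_pos"],s["joint_pos"],T[:3,:3])
np.savez("w5.npz",K=K,T=T)
m=cv2.inRange(cv2.cvtColor(im,cv2.COLOR_RGB2HSV),(0,0,150),(180,40,255))
c=max(cv2.findContours(m,0,2)[0],key=cv2.contourArea); bx=cv2.boxPoints(cv2.minAreaRect(c)); print(cv2.contourArea(c),bx)
g=np.array([back(K,T,p,.018)[:2] for p in bx]);print(g,g.mean(0),np.linalg.norm(np.diff(g,axis=0),axis=1),env.recognise("wrist","board"))
E
```

```text
clock: 13.38
tcp_pos: [0.5414, 0.2584, 0.2685]
orientation: [-0.002, 0.009, 1.0, -0.0]
wrist_force: [0.2, -0.6, 0.5]
finger_gap: 0.0852
grip_force: 0.0
clock: 14.38
tcp_pos: [0.542, 0.255, 0.2689]
orientation: [-0.002, -0.636, 0.771, 0.001]
wrist_force: [0.2, 0.4, -0.9]
finger_gap: 0.0856
grip_force: 0.0
clock: 14.62
tcp_pos: [0.5428, 0.2555, 0.27]
orientation: [-0.001, -0.633, 0.774, 0.0]
wrist_force: [-0.7, 0.5, 0.3]
finger_gap: 0.0855
grip_force: 0.0
[0.543  0.2556 0.2702] [ 0.3062  0.3604  0.1662  1.378   0.     -1.0655] [[-0.9802  0.1885  0.0605]
 [ 0.198   0.9312  0.3062]
 [ 0.0013  0.3121 -0.95  ]]
8495.0 [[288.  88.]
 [343.  88.]
 [343. 255.]
 [288. 255.]]
[[0.5568 0.1664]
 [0.4988 0.1781]
 [0.5337 0.3746]
 [0.6018 0.3608]] [0.5478 0.27  ] [0.0591 0.1996 0.0694] [{'centre': [318.6, 166.2], 'score': 0.84}]
```

View pics/w5.png

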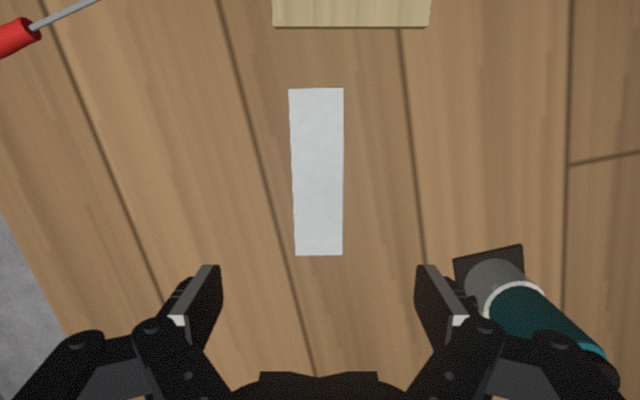

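The board appears square to the tool at (289-343, 88-255), with the router at (500,300) well clear.

```bash
python3 - <<'E'
from det import *
d=np.load("w5.npz");K,T=d["K"],d["T"]
g=np.array([back(K,T,p,.018)[:2] for p in [(288.5,87.5),(343.8,87.5),(343,255.5),(295.5,255.5)]])
print(g,g.mean(0),np.linalg.norm(np.roll(g,-1,0)-g,axis=1))
v=g[2]+g[3]-g[0]-g[1];print("yaw",np.arctan2(-v[0],v[1]))
s=env.get_state();q=s["orientation"];M=R.from_quat([q[1],q[2],q[3],q[0]]).as_matrix();print(M,M.T[:2,:2]@(g.mean(0)-s["tcp_pos"][:2]),s["tcp_pos"])
E
```

```text
[[0.5561 0.166 ]
 [0.4979 0.1778]
 [0.5339 0.3753]
 [0.5926 0.3634]] [0.5451 0.2706] [0.0594 0.2008 0.06   0.2007]
yaw -0.1815414030625247
[[-0.1972 -0.9804 -0.0009]
 [-0.9804  0.1972 -0.0003]
 [ 0.0004  0.0008 -1.    ]] [-0.015  0.001] [0.5432 0.2557 0.2704]
```

```bash
python3 -m pendant '[[1,-0.015,0.001,0.03,0],[1,0,0,0.05,0],[1,0,0,0.05,0],[1,0,0,0.05,0],[1,0,0,0.04,0],[1,0,0,0.02,0],[1,0,0,0.01,0],[1,0,0,0,0]]'
python3 -m pendant '[[-1,0,0,0,0],[-1,0,0,0,0],[-1,0,0,0,0],[-1,0,0,0,0]]' 40
```

```text
clock: 15.72
tcp_pos: [0.5453, 0.2708, 0.0206]
orientation: [-0.0, -0.634, 0.773, 0.0]
wrist_force: [0.1, 0.5, 0.8]
finger_gap: 0.0853
grip_force: 0.0
clock: 16.23
tcp_pos: [0.5466, 0.2713, 0.0225]
orientation: [0.001, -0.634, 0.773, -0.0]
wrist_force: [-0.4, -0.4, 7.0]
finger_gap: 0.0585
grip_force: 43.9
```

```bash
python3 -m pendant '[[-1,0,0,-0.02,0],[-1,0,0,-0.04,0],[-1,0,0,-0.05,0],[-1,0,0,-0.05,0],[-1,0,0,-0.05,0],[-1,0,0,-0.03,0],[-1,0.02,-0.005,0,0],[-1,0.035,-0.006,0,0]]'
python3 -m pendant '[[-1,0.04,-0.006,0,0],[-1,0.04,-0.006,0,0],[-1,0.04,-0.006,0,0],[-1,0.04,-0.006,0,0],[-1,0.035,-0.006,0,0],[-1,0.02,0,0,0],[-1,0.013,0,0,0],[-1,0,0,0,0]]'
python3 - <<'E'
from det import *
K,T=cam("wrist"); im=save("wrist","w6.png"); s=env.get_state(); print(s["tcp_pos"],s["orientation"],s["wrist_force"],s["grip_force"],s["finger_gap"])
np.savez("w6.npz",K=K,T=T)
E
```

```text
clock: 17.23
tcp_pos: [0.5451, 0.2141, 0.2597]
orientation: [-0.001, -0.635, 0.773, 0.0]
wrist_force: [0.2, -1.6, -0.7]
finger_gap: 0.0586
grip_force: 43.4
clock: 18.23
tcp_pos: [0.5297, -0.0155, 0.2599]
orientation: [-0.0, -0.634, 0.774, 0.001]
wrist_force: [0.7, 0.3, -0.7]
finger_gap: 0.0584
grip_force: 43.4
[ 0.5299 -0.0148  0.2602] [-0.0002 -0.634   0.7733  0.0006] [-0.4426  0.2354 -1.0613] 43.44044029712677 0.05866504968194531
```

View pics/w6.png

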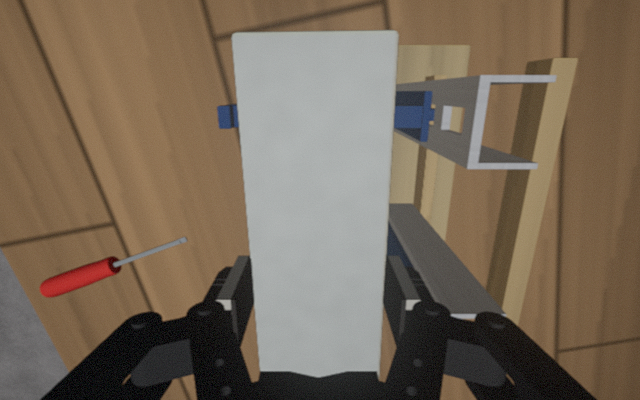

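The board hangs square over the arms, and the loose bracket's arm shows on both sides of it near (228,116) and (412,116). Lowering.

```bash
python3 -m pendant '[[-1,0,0,0.02,0],[-1,0,0,0.025,0],[-1,0,0,0.015,0],[-1,0,0,0.007,0],[-1,0,0,0,0]]'
python3 -m pendant '[[-1,0,0,0.003,0],[-1,0,0,0.002,0],[-1,0,0,0,0]]'
python3 -m pendant '[[-1,0,0,0.001,0],[-1,0,0,0,0]]'
```

```text
clock: 18.9
tcp_pos: [0.5304, -0.0144, 0.1937]
orientation: [-0.0, -0.634, 0.773, 0.0]
wrist_force: [-0.5, 0.0, -1.1]
finger_gap: 0.0585
grip_force: 43.4
clock: 19.27
tcp_pos: [0.5305, -0.0148, 0.189]
orientation: [0.0, -0.634, 0.773, -0.0]
wrist_force: [-0.3, -0.0, -0.8]
finger_gap: 0.0586
grip_force: 43.4
clock: 19.52
tcp_pos: [0.5304, -0.0147, 0.1879]
orientation: [0.0, -0.634, 0.773, 0.0]
wrist_force: [-1.1, 0.3, -0.3]
finger_gap: 0.0583
grip_force: 43.4
```

```bash
python3 -m pendant '[[-1,0,0,0.001,0],[-1,0,0,0,0]]'
python3 -m pendant '[[-1,0,0,0.001,0],[-1,0,0,0,0]]'
python3 -m pendant '[[-1,0,0,0.001,0],[-1,0,0,0,0]]'
```

```text
clock: 19.77
tcp_pos: [0.5305, -0.0148, 0.1871]
orientation: [0.0, -0.634, 0.773, -0.0]
wrist_force: [-0.4, -1.1, 1.1]
finger_gap: 0.0587
grip_force: 43.7
clock: 20.02
tcp_pos: [0.5305, -0.0148, 0.187]
orientation: [0.0, -0.634, 0.773, -0.0]
wrist_force: [-1.8, -0.8, 6.7]
finger_gap: 0.059
grip_force: 44.3
clock: 20.27
tcp_pos: [0.5305, -0.0148, 0.1869]
orientation: [0.001, -0.634, 0.773, -0.001]
wrist_force: [-4.7, -1.7, 12.7]
finger_gap: 0.0586
grip_force: 44.9
```

```bash
python3 -m pendant '[[-1,0,0,-0.002,0],[-1,0,0,0,0],[0.75,0,0,0,0],[0.75,0,0,0,0],[0.75,0,0,0,0]]'
python3 -m pendant '[[0.75,0,0,-0.01,0],[0.75,0,0,-0.02,0],[0.8,0,0,-0.03,0],[1,0,0,-0.04,0],[1,0.03,0,-0.03,0],[1,0.03,0,0,0],[1,0,0,0,0],[1,0,0,0,0]]'
python3 - <<'E'
from det import *
a=save("scene","s7.png"); b=save("wrist","w7.png"); s=env.get_state(); print(s["tcp_pos"],s["wrist_force"])
o=np.zeros((400,800,3),np.uint8)
o[:,:480]=cv2.resize(a[90:240,230:410],(480,400),interpolation=cv2.INTER_CUBIC); o[:200,480:]=cv2.resize(b,(320,200))
cv2.imwrite("pics/c7.png",o[:,:,::-1])
E
```

```text
clock: 20.9
tcp_pos: [0.5303, -0.0146, 0.1866]
orientation: [-0.0, -0.634, 0.773, 0.0]
wrist_force: [0.1, -0.3, 0.1]
finger_gap: 0.0747
grip_force: 0.0
clock: 21.9
tcp_pos: [0.5186, -0.0733, 0.317]
orientation: [0.0, -0.634, 0.773, 0.0]
wrist_force: [-0.8, -0.6, 1.3]
finger_gap: 0.0853
grip_force: 0.0
[ 0.5186 -0.0729  0.3167] [ 0.0428 -0.7327 -0.252 ]
```

View pics/c7.png

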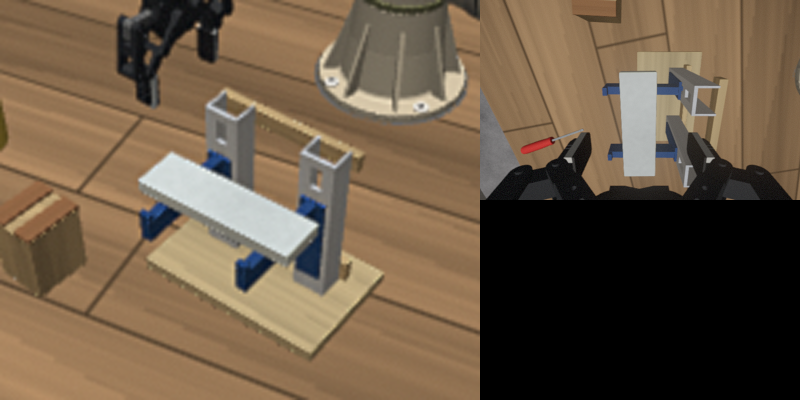

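The board lies flat and square on both arms (scene crop, about (230,205)), the bracket is hooked in level with the other, and the gripper is clear. Handing in.

```bash
python3 -c "
from workcell import env
print(env.hand_in())"
```

```text
the job is handed in; nothing more can be done
None
```

I hooked the bracket in level with the fitted one, pressed it down, laid the board centred across both arms and let go; I handed in at about 22 s, but the hand-in returned no verdict.

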